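# Clamp the glass sheet and bring the scoring carriage to its start notch

## Task

Get the bench glass cutter ready for the next score: first wind the crank on top clockwise (seen from above) until the hold-down bar is screwed fully down, tight on the blue glass sheet; then slide the scoring carriage by its red knob along the rods until its spring ball clicks into the notch of the orange index block. Finish while holding: keep your grip on the red knob with the carriage at rest in the notch. Do not shift the sheet, and leave the pliers, vase, oil bottle and tub lid alone.

Things in the scene. Friction and masses are not known exactly. Their poses are not given: they have to be found in the camera images.
- cutter: The bench glass cutter: green cast base 285 x 440 mm, 26 mm thick, fixed on the table. Origin on the table surface under the base; z up, y along the guide rods and long side, x away from the robot (base spans x -158 to +127 mm). Cork bed, top 30 mm up. Portal at x = +45 mm: posts at y = +/-172 mm, beam 40 mm deep, top 118 mm up. The rods' end brackets at x -100, y +/-195 mm are 92 mm high.
- crank_axis (a point): The point on the crank's vertical axis at the height of the middle of the crank's knob, 168 mm above the table (cutter x +45, y 0). The crank hub and arm below end 145 mm above the table. Axes as the cutter's.
- crank_knob (a point): Centre of the crank's black upright knob, 24 mm in diameter and 42 mm tall (147 to 189 mm above the table), 50 mm from the crank's axis. The knob spins freely on its pin, so it can be led round with the hand kept at one heading.
- crank (a joint): Crank angle in rad, growing clockwise seen from above: 0 = bar fully up with the knob on the robot's side of the axis (cutter -x); 15.71 (2.5 turns) = hard stop, bar tight on the glass, knob on the far side (cutter +x). Turned by about 2 N at the knob; stays where it is left. One turn lowers the bar 5 mm.
- clampbar (a joint): How far the hold-down bar has come down, in m: 0 = fully up, 0.0117 = the rubber just touches the glass, 0.0125 = rubber squeezed by 0.8 mm, tight (the crank's stop).
- sheet_centre (a point): Centre of the loose blue glass sheet, 195 (cutter x) x 250 (cutter y) x 4 mm, lying on the cork bed under the bar and the carriage.
- carriage_knob (a point): Centre of the red upright knob of the scoring carriage, 26 mm in diameter and 46 mm tall (100 to 146 mm above the table); its centre is 124 mm up. Below it the aluminium carriage block is 54 x 56 mm, top 92 mm up.
- carriage (a joint): Position of the scoring carriage along its two steel rods (at cutter x = -100 mm, axes 76 mm up), in m = cutter y of the red knob and of the ball; 0 at mid-length, ends of travel +/-0.15. Slides with about 1 N of drag, and stays where it is left.
- ball (a point): Centre of the carriage's spring ball (10 mm) under the brass plunger tube at its front (robot) side, 42 mm in front of the red knob and at the same place along the rods. The ball springs up to 5 mm upwards.
- notch (a point): Middle of the notch between two steel cross ridges (8 mm thick, 12 mm apart) on the orange index block (30 x 34 x 10 mm), clamped fast on the front rail at cutter x = -142 mm, always on the -y side of the carriage's start. The ball takes about 8 N over the drag to climb a ridge and draws itself to the notch from about 3 mm either side; home when over the notch's middle along cutter y.
- pliers_mid (a point): Glass pliers with red handles, 200 mm long, 52 mm wide, 17 mm tall, lying left of the cutter; point between the handles, 9 mm up.
- vase_mid (a point): Cobalt blue vase, 76 mm wide, 135 mm tall, left of the cutter; point on its axis 60 mm up.
- oil_mid (a point): Small amber bottle of cutting oil, 48 mm wide, 110 mm tall, right of the cutter; point on its axis 55 mm up.
- tublid_mid (a point): White plastic tub lid, 104 mm wide, 16 mm tall, lying right of the cutter; its centre.
- bar_face (a point): Middle of the black rubber underside of the hold-down bar, an aluminium bar 34 x 312 x 20 mm lying along cutter y under the portal beam.

How it is judged:
By the outcome, as a careful person would: the job done as asked, in the order asked, and still so for the second after the job is handed in, while the arm keeps its last pose, push and grip.
It also fails if it takes over 64 s, if anything falls off the work surface, if the arm or the gripper's body presses on something with over 40 N, if the wrist force passes 120 N, or if a joint passes its speed limit or range.

## Robot

A 7-joint arm with a two-finger parallel gripper is mounted at the origin on the work surface. World frame = base frame: x ahead of the robot, y to its left, z up, the work surface at z = 0. Lengths are in m, angles in rad, forces in N, time in s.
With the tool pointing down it reaches from about 0.35 to 0.9 m from the base axis. Payload 19.9 kg.
Tool frame: the origin (TCP) lies on the centre line of the jaws, within the pads' length; the fingertips stand bot.tip_extent ahead of it and the grasp point (between the pads) lies 2 mm behind it (bot.tip_extent is the distance from the TCP to the fingertips, in m); x points along the fingers, z is the direction in which the jaws open and shut, and the axes are right-handed (so a half turn about x gives the same grasp; the last joint's range is limited). The gripper opens to 94 mm and grips with 3 to 60 N. Pads are 16 mm wide; open, the fingers measure 119 mm over their backs; the gripper's body (75 mm by 177 mm) begins 78 mm behind the grasp point.
Start: joints at [1.167, 0.417, -0.01, 1.614, 0.005, 1.111, -0.053], TCP at [0.222, -0.584, 0.222] pointing down, gripper open.
Joint ranges: [-2.81, 2.81], [-0.39, 2.02], [-1.27, 1.25], [0.06, 2.57], [-1.19, 4.33], [0.19, 2], [-2.82, 2.82]. Speed limits (rad/s): [1.89, 1.89, 2.39, 2.39, 3.01, 3.01, 3.01].

## Interface

Orientations are given as a unit quaternion [w, x, y, z].
In Python, from cell import bot gives the robot as it stands. The module is installed in compiled form; this text tells all that it offers.
- The arm moves only by the shell command python3 -m pendant 'ROWS' [OPENING] [FORCE]. ROWS is JSON, a list of rows, each a list of 2 entries, a list of its own where there are three numbers: the shift along the world's x, y, z in mm, then the turn, a rotation vector about the world's x, y, z in rad. A call has exactly 5 rows; each row is the pose to reach, as a shift and turn from the pose commanded when the call began; what a row does not reach only later rows make up. A row lasts 1/10 s, in which the tool goes at most 50 mm and 8.59 degrees, less where a joint would pass 70% of its speed; a pose out of reach is approached as far as the arm can. A call with a gripper value outside its range is refused whole. OPENING is the opening, from 0 (shut) to 1 (fully open), set as the call begins (- or left out, the last holds). The fingers move at their own pace and stop on an object; FORCE is the grip in N (left out, the last holds). Time passes only in rows, so rows that repeat a pose let the fingers close, or fill a call up. It gives the time, the measured TCP pose, the force and the opening at its end, in the units of the state.
- bot.get_state(): the state, without advancing time (a new reading comes with each control period).
- bot.grab_frame(name): name is "scene" or "side" or "wrist"; returns the picture (420x560x3 uint8, red, green, blue); there is no depth.
- bot.camera_params(name): a dict with "intrinsics" (3x3 intrinsics, pixels), "distortion" ([k1, k2, p1, p2, k3] as OpenCV has them; the pictures are not rectified), "camera_from_world" (4x4, takes a point from world to camera coordinates); the wrist camera has in their place "tool_from_camera" (4x4, takes a point from camera to tool coordinates, whose origin is the TCP and whose axes are the tool frame's). Camera axes: x right, y up, looking along -z (the intrinsics and any distortion apply to the point x, -y, -z); pixel columns grow to the right and rows downward; lengths in m; the calibration is good to about 2 mm. A picture is of the moment at which its call begins: read the wrist's pose just before it. camera_params takes no time and is no camera call.
- bot.sign_off(): hands the job in, once; it reports no verdict.
Trained networks look in the newest picture that a camera, given by its name, has taken for a name from the list of things; names that differ only in an ending like _2 or _b are one class to them, and where a whole thing is asked for, a point or a joint stands for the part that bears it (a point fixed in the world has none). Each returns a list of dicts, best first, with "score" (0 to 1); they miss things now and then, are a little off and sometimes report something else, mostly with a low value. They report only what shows in the picture. A call takes as long as a camera call.
- bot.regions_of(target, camera): "pixels" (420x560 bool, what is visible of it) and "pixel" ([column, row] in pixels, amid what is visible of it).
The state is a dict: "t": time; "qpos": joint angles; "joint_velocities": joint speeds; "joint_torque": joint torques, N m; "eef_pos": TCP position; "orientation": TCP orientation; "ft_force": force on the tool from outside, world axes, zero at the start; "wrist_torque": the same for the moment, N m; "gripper_width": finger opening in m.
Only numpy, scipy, OpenCV 4.12 (cv2) and the standard library are available. Lean on these libraries where they do the work, as an engineer would, in place of code of your own. Each camera call takes 0.05 s, during which the arm holds its last target. There are 200 camera calls.

## Working session

There is one attempt and no reset: what is moved stays moved. The work goes in short steps, Python scripts to look and compute and a shell command to move; the robot and the scene stay as the last step left them, time stands still between calls to the robot, and variables do not carry over. Pictures are saved under pics/ and viewed, about 8 in all and at most 12, crops included, and the job is handed in when it is done.

```bash
mkdir -p pics; cat > h.py <<'E'
import numpy as np, cv2
from cell import bot
def ray(cam,px,T=None):
    p=bot.camera_params(cam)
    u=cv2.undistortPoints(np.array([[px]],float),np.array(p["intrinsics"]),np.array(p["distortion"]))[0,0]
    d=np.array([u[0],-u[1],-1.])
    if T is None: M=np.linalg.inv(np.array(p["camera_from_world"]))
    else: M=T@np.array(p["tool_from_camera"])
    return M[:3,3],M[:3,:3]@d
def atz(cam,px,z,T=None):
    o,d=ray(cam,px,T); return o+d*(z-o[2])/d[2]
def proj(cam,P):
    p=bot.camera_params(cam);M=np.array(p["camera_from_world"])
    c=(M[:3,:3]@np.atleast_2d(P).T).T+M[:3,3]; c=c*[1,-1,-1]
    return cv2.projectPoints(c,np.zeros(3),np.zeros(3),np.array(p["intrinsics"]),np.array(p["distortion"]))[0][:,0]
def save(cam,n):
    f=bot.grab_frame(cam); cv2.imwrite("pics/"+n,f[:,:,::-1]); return f
E
python3 - <<'E'
from h import *
s=bot.get_state(); print(s["t"],s["eef_pos"],s["orientation"],s["gripper_width"],bot.tip_extent)
a=save("scene","a.png");b=save("side","b.png")
for n in ["crank_knob","carriage_knob","notch","crank","sheet_centre","cutter"]:
  for c in ["scene","side"]:
    r=bot.regions_of(n,c)
    print(n,c,[(round(x["score"],2),np.round(x["pixel"],1).tolist(),int(x["pixels"].sum())) for x in r[:2]])
E
```

```text
0.0 [ 0.22167963 -0.58397663  0.22181906] [ 0.58162781  0.40180228  0.5823921  -0.40135203] 0.09409266867712271 0.017
crank_knob scene []
crank_knob side [(0.5, [262.8, 189.8], 112)]
carriage_knob scene [(0.98, [268.1, 208.0], 486), (0.67, [128.2, 274.0], 917)]
carriage_knob side [(0.67, [295.1, 244.6], 657), (0.6, [266.7, 194.2], 244)]
notch scene []
notch side [(0.45, [332.0, 246.3], 137)]
crank scene [(0.62, [281.5, 226.4], 353)]
crank side [(0.81, [267.4, 195.9], 254)]
sheet_centre scene [(0.74, [246.7, 242.0], 1588), (0.42, [158.0, 288.1], 576)]
sheet_centre side [(0.81, [302.1, 233.7], 1698)]
cutter scene [(0.55, [254.2, 253.3], 10969)]
cutter side [(0.95, [283.9, 238.0], 9767)]
```

```bash
python3 -c "
import cv2,numpy as np
a=cv2.imread('pics/a.png');b=cv2.imread('pics/b.png');cv2.imwrite('pics/ab.png',cv2.resize(np.vstack([a,b]),(0,0),fx=.714,fy=.714))"
```

```text
(no output)
```

View pics/a.png

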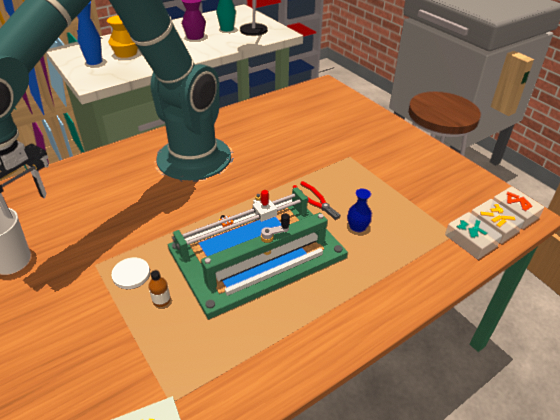

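View pics/b.png

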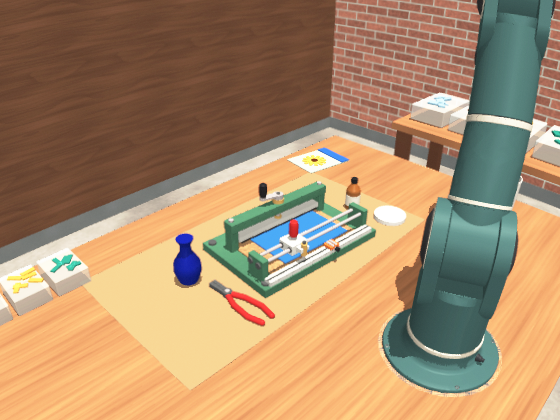

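The scene view shows the red knob near (265,198) and the black crank knob near (285,221). The side view shows them near (294,230) and (263,190), with the orange block near (332,246). I'll enlarge both views to get precise points.

```bash
python3 -c "
import cv2
a=cv2.imread('pics/a.png');b=cv2.imread('pics/b.png')
cv2.imwrite('pics/a2.png',cv2.resize(a[175:320,160:355],(0,0),fx=4,fy=4,interpolation=cv2.INTER_CUBIC))
cv2.imwrite('pics/b2.png',cv2.resize(b[170:305,195:385],(0,0),fx=4,fy=4,interpolation=cv2.INTER_CUBIC))"
```

```text
(no output)
```

View pics/a2.png

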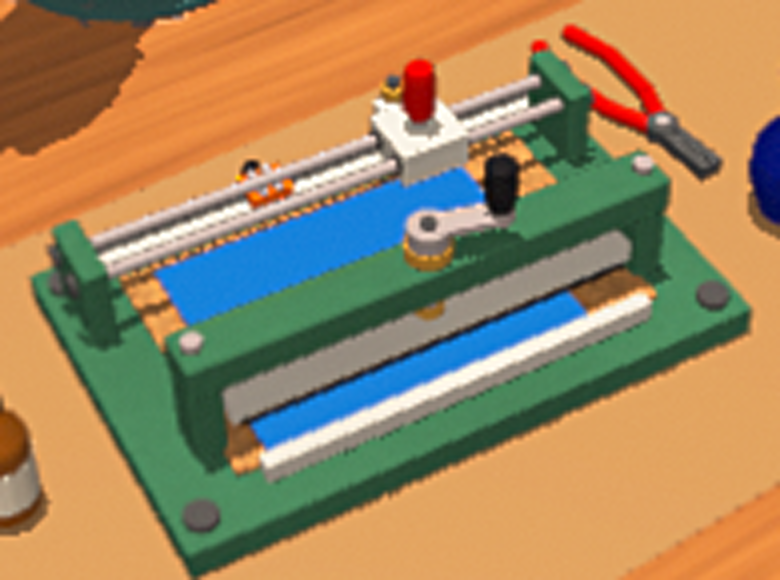

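View pics/b2.png

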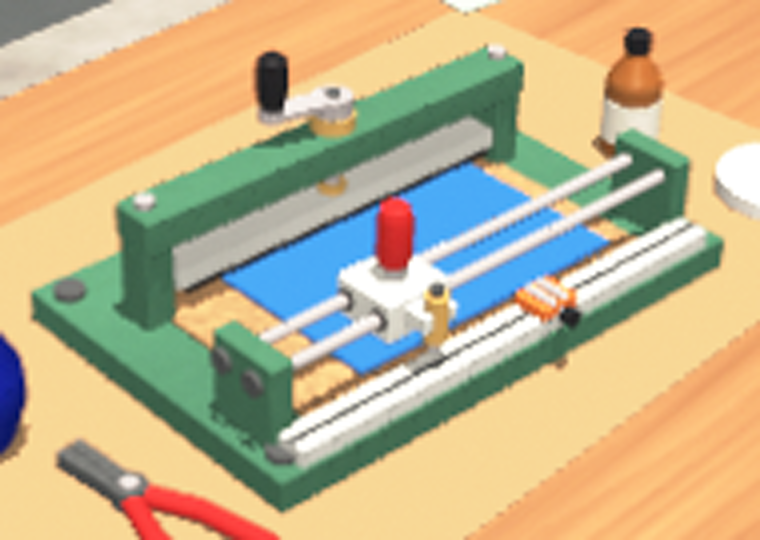

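```bash
cat > fit.py <<'E'
from h import *
from scipy.optimize import least_squares
A=lambda u,v:((u+.5)/4-.5+160,(v+.5)/4-.5+175)
B=lambda u,v:((u+.5)/4-.5+195,(v+.5)/4-.5+170)
def pts(p):
    x,y,w,s,n,zn,th=p
    L=[(.127,-.22,.026),(.127,.22,.026),(-.158,-.22,.026),(.045,-.172,.12),(.045,.172,.12),(.045,0,.145),(-.1,s,.124),(.045-.05*np.cos(th),.05*np.sin(th),.168),(-.142,n,zn)]
    M=[(-.158,.22,.026),(.127,.22,.026),(-.158,-.22,.026)]+L[3:]
    R=np.array([[np.cos(w),-np.sin(w),0],[np.sin(w),np.cos(w),0],[0,0,1]])
    return np.array(L)@R.T+[x,y,0],np.array(M)@R.T+[x,y,0]
a=np.array([A(190,550),A(750,308),A(35,280),A(191,341),A(643,161),A(430,220),A(420,91),A(501,185),A(266,188)])
b=np.array([B(283,487),B(33,297),B(722,240),B(497,50),B(145,200),B(335,93),B(395,232),B(271,82),B(548,297)])
def f(p):
    P,Q=pts(p); return np.r_[(proj("scene",P)-a).ravel(),(proj("side",Q)-b).ravel()]
best=min((least_squares(f,[.6,0,w,0,-.08,.05,t],loss="soft_l1") for w in(-.5,0,.5) for t in(0,2,4)),key=lambda r:r.cost)
print(best.cost,np.round(best.x,4));print(np.round(f(best.x).reshape(-1,2),1).tolist())
P,_=pts(best.x);print("axis",P[5],"red",P[6],"knob",P[7],"notch",P[8])
x=best.x;w=x[2];print("red at notch",x[:2]+np.array([[np.cos(w),-np.sin(w)],[np.sin(w),np.cos(w)]])@[-.1,x[4]])
E
python3 fit.py
```

```text
Traceback (most recent call last):
  File "fit.py", line 15, in <module>
    best=min((least_squares(f,[.6,0,w,0,-.08,.05,t],loss="soft_l1") for w in(-.5,0,.5) for t in(0,2,4)),key=lambda r:r.cost)
  File "fit.py", line 15, in <genexpr>
    best=min((least_squares(f,[.6,0,w,0,-.08,.05,t],loss="soft_l1") for w in(-.5,0,.5) for t in(0,2,4)),key=lambda r:r.cost)
              ~~~~~~~~~~~~~^^^^^^^^^^^^^^^^^^^^^^^^^^^^^^^^^^^^^^^^
  File "fit.py", line 14, in f
    P,Q=pts(p); return np.r_[(proj("scene",P)-a).ravel(),(proj("side",Q)-b).ravel()]
                                                          ~~~~^^^^^^^^^^
  File "h.py", line 13, in proj
    p=bot.camera_params(cam);M=np.array(p["camera_from_world"])
ValueError: time passes only in moves, steps and waits
```

```bash
python3 - <<'E'
s=open('h.py').read().replace("bot.camera_params(cam)","CP(cam)").replace("def ray","import functools\nCP=functools.lru_cache(None)(lambda c:bot.camera_params(c))\ndef ray",1)
open('h.py','w').write(s)
E
python3 fit.py 2>&1|tail -8; python3 -c "
from cell import bot;print(bot.get_state()['t'])"
```

```text
6.884684539017458 [ 0.553  -0.0712 -0.0796  0.0722 -0.038   0.0448  1.825 ]
[[-0.3, 1.5], [0.7, -0.6], [-1.5, -1.1], [0.3, 0.7], [-0.1, 0.8], [-0.4, 0.7], [-0.4, -0.4], [0.3, -0.3], [-0.7, -0.6], [-0.0, -0.3], [-0.8, -1.2], [0.6, -0.2], [-0.1, 1.1], [-0.1, 1.2], [-0.6, 0.4], [0.1, 0.9], [-0.1, -0.2], [-0.2, 0.5]]
axis [ 0.59787814 -0.07473778  0.145     ] red [0.45907801 0.00879145 0.124     ] knob [ 0.61425666 -0.02749643  0.168     ] notch [ 0.40845138 -0.0977306   0.04482211]
red at notch [ 0.4503185 -0.1010688]
0.7
```

```bash
python3 - <<'E'
from h import *
from scipy.spatial.transform import Rotation as R
s=bot.get_state();q=s["orientation"];r=R.from_quat([q[1],q[2],q[3],q[0]]).as_matrix();print(r.round(3),s["eef_pos"])
w=-.0796; y=np.array([-np.sin(w),np.cos(w),0])
for y in(y,-y):
  T=np.c_[[0,0,-1],np.cross(y,[0,0,-1]),y]
  print("turn",R.from_matrix(T@r.T).as_rotvec().round(3))
print("shift to above knob mm",(np.array([.6143,-.0275,.26])-s["eef_pos"])*1000)
th=1.825
for k in range(40):
  if k%5==0:print(f"th {th:.3f}",end=" ")
  if k%5==0:base=th
E
```

```text
[[-0.     0.935  0.355]
 [ 0.     0.355 -0.935]
 [-1.    -0.    -0.   ]] [ 0.22178423 -0.58430735  0.2224343 ]
turn [ 0.    -0.     2.699]
turn [-0.    -0.    -0.442]
shift to above knob mm [392.51576854 556.80734759  37.56569907]
th 1.825 th 1.825 th 1.825 th 1.825 th 1.825 th 1.825 th 1.825 th 1.825
```

```bash
python3 -m pendant '[[[0,0,30],[0,0,0]],[[10,20,45],[0,0,-0.1]],[[35,50,50],[0,0,-0.2]],[[60,85,50],[0,0,-0.3]],[[85,120,50],[0,0,-0.44]]]' 1 30
python3 -m pendant '[[[28,40,0],[0,0,0]],[[56,80,0],[0,0,0]],[[84,120,0],[0,0,0]],[[112,160,0],[0,0,0]],[[140,200,0],[0,0,0]]]'
python3 -m pendant '[[[28,40,0],[0,0,0]],[[56,80,0],[0,0,0]],[[84,120,0],[0,0,0]],[[112,160,0],[0,0,0]],[[140,200,0],[0,0,0]]]'
python3 - <<'E'
from h import *
s=bot.get_state();print((np.array([.6143,-.0275,.26])-s["eef_pos"])*1000,s["orientation"],s["ft_force"])
E
```

```text
t: 1.2
eef_pos: [0.3073, -0.4633, 0.2727]
orientation: [0.48, 0.52, 0.479, -0.52]
ft_force: [1.4, -0.2, 0.9]
gripper_width: 0.0939
t: 1.7
eef_pos: [0.4475, -0.2628, 0.2728]
orientation: [0.481, 0.519, 0.48, -0.519]
ft_force: [1.5, -0.6, 0.4]
gripper_width: 0.0938
t: 2.2
eef_pos: [0.5875, -0.0628, 0.2726]
orientation: [0.481, 0.519, 0.48, -0.519]
ft_force: [0.8, -0.6, -0.3]
gripper_width: 0.0936
[ 26.80293456  35.33700984 -12.64918604] [ 0.48063373  0.51882349  0.48042456 -0.51865755] [ 0.80164704 -0.57902637 -0.25778051]
```

```bash
python3 -m pendant '[[[14,18,-6],[0,0,0]],[[27,35,-10],[0,0,0]],[[27,35,-10],[0,0,0]],[[27,35,-10],[0,0,0]],[[27,35,-10],[0,0,0]]]'
cat > w.py <<'E'
from h import *
from scipy.spatial.transform import Rotation as R
import sys
s=bot.get_state();q=s["orientation"];T=np.eye(4);T[:3,:3]=R.from_quat([q[1],q[2],q[3],q[0]]).as_matrix();T[:3,3]=s["eef_pos"]
save("wrist",sys.argv[1])
for n,z in(("crank_knob",.168),("carriage_knob",.124),("notch",.055),("ball",.055)):
  for x in bot.regions_of(n,"wrist")[:2]:
    print(n,round(x["score"],2),x["pixel"],int(x["pixels"].sum()),atz("wrist",x["pixel"],z,T).round(4))
E
python3 w.py w1.png
```

```text
t: 2.7
eef_pos: [0.6133, -0.0307, 0.2627]
orientation: [-0.48, -0.519, -0.48, 0.519]
ft_force: [1.0, -0.0, 0.5]
gripper_width: 0.0939
crank_knob 0.6 [277.0, 224.2] 1171 [ 0.6081 -0.0291  0.168 ]
crank_knob 0.37 [249.4, 323.6] 1963 [ 0.529  -0.0014  0.168 ]
carriage_knob 0.57 [250.2, 320.5] 1876 [0.5051 0.0036 0.124 ]
ball 0.72 [557.7, 291.6] 124 [ 0.4693 -0.3362  0.055 ]
ball 0.63 [248.8, 325.5] 1973 [0.4572 0.0149 0.055 ]
```

View pics/w1.png

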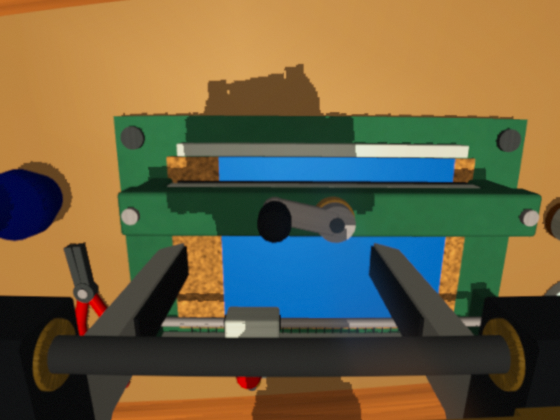

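The wrist view shows the crank knob's top at (275,221), the hub at (337,225), and the beam bolts at (130,216) and (530,218).

```bash
python3 - <<'E'
from h import *
from scipy.spatial.transform import Rotation as R
s=bot.get_state();q=s["orientation"];T=np.eye(4);T[:3,:3]=R.from_quat([q[1],q[2],q[3],q[0]]).as_matrix();T[:3,3]=s["eef_pos"]
print(s["eef_pos"],R.from_matrix(T[:3,:3]).as_matrix()[:,2])
for p,z in (((275,221),.187),((337,225),.147),((130,216),.12),((530,218),.12)): print(atz("wrist",p,z,T).round(4))
E
```

```text
[ 0.61349031 -0.03013328  0.26268889] [-7.68759225e-02 -9.97040661e-01  1.16139776e-04]
[ 0.6165 -0.0279  0.187 ]
[ 0.5977 -0.0745  0.147 ]
[0.6104 0.0978 0.12  ]
[ 0.5822 -0.2475  0.12  ]
```

```bash
python3 -m pendant '[[[1,2,-25],[0,0,0]],[[1,2,-50],[0,0,0]],[[1,2,-75],[0,0,0]],[[1,2,-95],[0,0,0]],[[1,2,-95],[0,0,0]]]' 1
python3 -m pendant '[[[0,0,0],[0,0,0]],[[0,0,0],[0,0,0]],[[0,0,0],[0,0,0]],[[0,0,0],[0,0,0]],[[0,0,0],[0,0,0]]]' 0 30
python3 -m pendant '[[[0,0,0],[0,0,0]],[[0,0,0],[0,0,0]],[[0,0,0],[0,0,0]],[[0,0,0],[0,0,0]],[[0,0,0],[0,0,0]]]'

```

```text
t: 3.45
eef_pos: [0.6133, -0.0278, 0.1651]
orientation: [-0.48, -0.518, -0.482, 0.52]
ft_force: [0.4, 0.1, 0.3]
gripper_width: 0.0941
t: 3.95
eef_pos: [0.6148, -0.0275, 0.1679]
orientation: [0.481, 0.519, 0.48, -0.519]
ft_force: [0.1, 0.2, -0.5]
gripper_width: 0.0576
t: 4.45
eef_pos: [0.6146, -0.0277, 0.1674]
orientation: [-0.481, -0.519, -0.481, 0.519]
ft_force: [-0.4, 0.1, -0.4]
gripper_width: 0.0233
```

```bash
python3 -c "
import numpy as np
def rows(a,b):
  t=np.radians(np.linspace(a,b,6));P=50*np.c_[np.cos(t),np.sin(t)];print(a,(P-P[0])[1:].round(1).tolist())
rows(69.9,-4.6)
for k in range(4): rows(-4.6-90*k,-94.6-90*k)"
```

```text
69.9 [[11.5, -6.0], [21.1, -14.7], [28.1, -25.7], [32.0, -38.0], [32.7, -51.0]]
-4.6 [[-3.7, -15.2], [-11.9, -28.5], [-23.8, -38.7], [-38.3, -44.6], [-53.8, -45.8]]
-94.6 [[-15.2, 3.7], [-28.5, 11.9], [-38.7, 23.8], [-44.6, 38.3], [-45.8, 53.8]]
-184.6 [[3.7, 15.2], [11.9, 28.5], [23.8, 38.7], [38.3, 44.6], [53.8, 45.8]]
-274.6 [[15.2, -3.7], [28.5, -11.9], [38.7, -23.8], [44.6, -38.3], [45.8, -53.8]]
```

```bash
python3 -m pendant '[[[11.5,-6,0],[0,0,0]],[[21,-14.7,0],[0,0,0]],[[28,-25.7,0],[0,0,0]],[[32,-38,0],[0,0,0]],[[32.7,-51,0],[0,0,0]]]'
python3 -m pendant '[[[0,-4,0],[0,0,0]],[[0,-4,0],[0,0,0]],[[0,-4,0],[0,0,0]],[[0,-4,0],[0,0,0]],[[0,-4,0],[0,0,0]]]'
```

```text
t: 4.95
eef_pos: [0.6494, -0.0781, 0.1676]
orientation: [0.481, 0.52, 0.48, -0.517]
ft_force: [9.4, 2.1, -6.6]
gripper_width: 0.0237
t: 5.45
eef_pos: [0.6487, -0.0839, 0.1676]
orientation: [0.481, 0.519, 0.479, -0.518]
ft_force: [9.6, -3.2, -4.6]
gripper_width: 0.0233
```

```bash
python3 -m pendant '[[[-2.7,-11.2,0],[0,0,0]],[[-10.5,-24.5,0],[0,0,0]],[[-22.3,-34.7,0],[0,0,0]],[[-36.8,-40.6,0],[0,0,0]],[[-52.3,-41.8,0],[0,0,0]]]'
python3 -m pendant '[[[-15.2,3.7,0],[0,0,0]],[[-28.5,11.9,0],[0,0,0]],[[-38.7,23.8,0],[0,0,0]],[[-44.6,38.3,0],[0,0,0]],[[-45.8,53.8,0],[0,0,0]]]'
```

```text
t: 5.95
eef_pos: [0.595, -0.1253, 0.1674]
orientation: [0.481, 0.519, 0.48, -0.519]
ft_force: [3.6, 6.6, -1.8]
gripper_width: 0.0235
t: 6.45
eef_pos: [0.5496, -0.0709, 0.1675]
orientation: [0.481, 0.519, 0.48, -0.519]
ft_force: [16.2, -4.0, -11.3]
gripper_width: 0.0234
```

```bash
python3 -m pendant '[[[5.2,15.2,0],[0,0,0]],[[13.4,28.5,0],[0,0,0]],[[25.3,38.7,0],[0,0,0]],[[39.3,44.6,0],[0,0,0]],[[54.8,45.8,0],[0,0,0]]]'
python3 -m pendant '[[[15.2,-3.7,0],[0,0,0]],[[28.5,-11.9,0],[0,0,0]],[[38.7,-23.8,0],[0,0,0]],[[44.6,-38.3,0],[0,0,0]],[[45.8,-53.8,0],[0,0,0]]]'
python3 -m pendant '[[[0,-4,0],[0,0,0]],[[0,-4,0],[0,0,0]],[[0,-4,0],[0,0,0]],[[0,-4,0],[0,0,0]],[[0,-4,0],[0,0,0]]]'
```

```text
t: 6.95
eef_pos: [0.6049, -0.0253, 0.1673]
orientation: [-0.481, -0.518, -0.48, 0.519]
ft_force: [-4.6, -14.3, 1.9]
gripper_width: 0.0233
t: 7.45
eef_pos: [0.6501, -0.0786, 0.1672]
orientation: [-0.48, -0.518, -0.481, 0.519]
ft_force: [-14.4, 3.8, 7.8]
gripper_width: 0.0233
t: 7.95
eef_pos: [0.6496, -0.0827, 0.1673]
orientation: [-0.48, -0.518, -0.481, 0.519]
ft_force: [-10.6, -0.9, 6.1]
gripper_width: 0.0231
```

```bash
python3 -m pendant '[[[-4.7,-11.2,0],[0,0,0]],[[-12.9,-24.5,0],[0,0,0]],[[-24.8,-34.7,0],[0,0,0]],[[-39.3,-40.6,0],[0,0,0]],[[-54.8,-41.8,0],[0,0,0]]]'
python3 -m pendant '[[[-15,3.7,0],[0,0,0]],[[-28,11.5,0],[0,0,0]],[[-38,23.5,0],[0,0,0]],[[-44,38,0],[0,0,0]],[[-45,53.4,0],[0,0,0]]]'
python3 -m pendant '[[[3.7,15,0],[0,0,0]],[[11.9,28,0],[0,0,0]],[[23.8,38,0],[0,0,0]],[[38,44,0],[0,0,0]],[[53.5,45.2,0],[0,0,0]]]'
```

```text
t: 8.45
eef_pos: [0.5957, -0.1254, 0.1674]
orientation: [0.481, 0.519, 0.48, -0.519]
ft_force: [2.6, 5.7, -1.0]
gripper_width: 0.0238
t: 8.95
eef_pos: [0.5498, -0.0699, 0.1675]
orientation: [-0.481, -0.519, -0.481, 0.519]
ft_force: [10.0, -3.2, -6.6]
gripper_width: 0.0236
t: 9.45
eef_pos: [0.604, -0.0252, 0.1673]
orientation: [-0.481, -0.518, -0.481, 0.519]
ft_force: [-3.8, -16.1, 2.2]
gripper_width: 0.0237
```

Now the final quarter turn. I'll go slower and probe a few mm past the expected stop.

```bash
python3 -m pendant '[[[14.5,-3.7,0],[0,0,0]],[[28,-11.9,0],[0,0,0]],[[37.5,-23.8,0],[0,0,0]],[[43,-38,0],[0,0,0]],[[44.5,-49,0],[0,0,0]]]'
python3 -m pendant '[[[0.2,-1,0],[0,0,0]],[[0.2,-2,0],[0,0,0]],[[0.2,-3,0],[0,0,0]],[[0.2,-4,0],[0,0,0]],[[0,-5,0],[0,0,0]]]'
```

```text
t: 9.95
eef_pos: [0.6496, -0.0741, 0.1675]
orientation: [0.481, 0.519, 0.481, -0.518]
ft_force: [5.0, 3.0, -3.0]
gripper_width: 0.0236
t: 10.45
eef_pos: [0.6494, -0.079, 0.1676]
orientation: [0.481, 0.519, 0.48, -0.518]
ft_force: [10.3, 1.9, -6.1]
gripper_width: 0.0238
```

```bash
python3 -m pendant '[[[0,-0.5,0],[0,0,0]],[[0,-1,0],[0,0,0]],[[0,-1.5,0],[0,0,0]],[[0,-2,0],[0,0,0]],[[0,-2,0],[0,0,0]]]'
```

```text
t: 10.95
eef_pos: [0.6493, -0.0797, 0.1675]
orientation: [0.481, 0.52, 0.481, -0.517]
ft_force: [9.8, 7.0, -5.1]
gripper_width: 0.0236
```

```bash
python3 -m pendant '[[[0.5,-1,0],[0,0,0]],[[1,-2,0],[0,0,0]],[[1,-3,0],[0,0,0]],[[1,-3.5,0],[0,0,0]],[[1,-3.5,0],[0,0,0]]]'; python3 -c "
from h import *
save('scene','c.png');save('side','d.png')
a=cv2.imread('pics/c.png')[190:320,160:355];b=cv2.imread('pics/a.png')[190:320,160:355]
cv2.imwrite('pics/cd.png',cv2.resize(np.hstack([b,a]),(0,0),fx=2.05,fy=2.05,interpolation=cv2.INTER_CUBIC))"
```

```text
t: 11.45
eef_pos: [0.6496, -0.08, 0.1674]
orientation: [0.48, 0.519, 0.483, -0.516]
ft_force: [1.0, 20.6, -0.7]
gripper_width: 0.0234
```

View pics/cd.png

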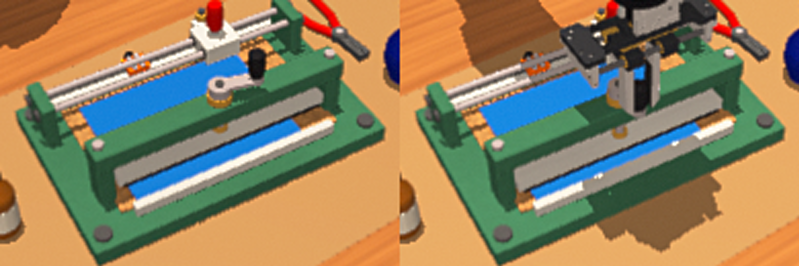

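The crank resists with 20 N and no longer moves, and it sits at the predicted stop angle. The picture shows the bar lowered and the sheet unmoved. I'll ease off, release and lift.

```bash
python3 -m pendant '[[[0,1.5,0],[0,0,0]],[[0,3,0],[0,0,0]],[[0,3,0],[0,0,0]],[[0,3,0],[0,0,0]],[[0,3,0],[0,0,0]]]'
python3 -m pendant '[[[0,0,0],[0,0,0]],[[0,0,0],[0,0,0]],[[0,0,0],[0,0,0]],[[0,0,0],[0,0,0]],[[0,0,0],[0,0,0]]]' 1
python3 -m pendant '[[[0,0,10],[0,0,0]],[[0,0,35],[0,0,0]],[[0,0,65],[0,0,0]],[[0,0,95],[0,0,0]],[[0,0,95],[0,0,0]]]'
python3 -m pendant '[[[-40,15,0],[0,0,0]],[[-80,35,0],[0,0,0]],[[-120,55,0],[0,0,0]],[[-155,75,0],[0,0,0]],[[-155,75,0],[0,0,0]]]'
python3 w.py w2.png; python3 -c "
from cell import bot;print(bot.get_state()['eef_pos'])"
```

```text
t: 12.05
eef_pos: [0.6495, -0.0797, 0.1674]
orientation: [0.481, 0.519, 0.482, -0.517]
ft_force: [1.7, 8.9, -1.5]
gripper_width: 0.0233
t: 12.55
eef_pos: [0.649, -0.0824, 0.1674]
orientation: [-0.481, -0.519, -0.481, 0.519]
ft_force: [-0.6, 0.3, 0.2]
gripper_width: 0.0602
t: 13.05
eef_pos: [0.6506, -0.0823, 0.2675]
orientation: [0.482, 0.52, 0.479, -0.517]
ft_force: [0.3, -0.9, 0.2]
gripper_width: 0.0938
t: 13.55
eef_pos: [0.4909, -0.005, 0.2631]
orientation: [-0.482, -0.518, -0.481, 0.518]
ft_force: [0.4, -1.2, 0.6]
gripper_width: 0.0944
notch 0.64 [359.4, 258.5] 548 [ 0.4065 -0.0854  0.055 ]
ball 0.56 [264.9, 228.6] 4318 [0.4471 0.0124 0.055 ]
[ 0.49464375 -0.00774389  0.26234966]
```

View pics/w2.png

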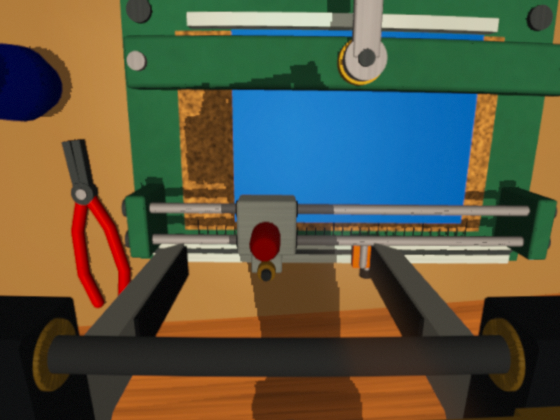

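The crank arm points straight along cutter +x, as it should at the stop. The red knob's top is at (265,240) and the orange block at about (360,257), partly hidden by a finger.

```bash
python3 - <<'E'
from h import *
from scipy.spatial.transform import Rotation as R
s=bot.get_state();q=s["orientation"];T=np.eye(4);T[:3,:3]=R.from_quat([q[1],q[2],q[3],q[0]]).as_matrix();T[:3,3]=s["eef_pos"]
w=-.0796;C=np.array([[np.cos(w),-np.sin(w)],[np.sin(w),np.cos(w)]])
def pr(n,p,z):
  g=atz("wrist",p,z,T); print(n,g.round(4),"cutter",(C.T@(g[:2]-[.553,-.0712])).round(4))
pr("redtop",(265,237),.146);pr("redbot",(265,255),.1);pr("tube",(266,268),.08);pr("hub",(366,60),.147)
for z in(.045,.05,.055): pr("notch",(361,257),z)
a=cv2.imread("pics/w2.png")[215:285,230:400];cv2.imwrite("pics/w2c.png",cv2.resize(a,(0,0),fx=4.5,fy=4.5,interpolation=cv2.INTER_CUBIC))
E
```

```text
redtop [0.473  0.0048 0.146 ] cutter [-0.0858  0.0694]
redbot [0.4397 0.0093 0.1   ] cutter [-0.1194  0.0712]
tube [0.4179 0.0109 0.08  ] cutter [-0.1412  0.0711]
hub [ 0.5984 -0.077   0.147 ] cutter [ 0.0457 -0.0022]
notch [ 0.4075 -0.0911  0.045 ] cutter [-0.1434 -0.0314]
notch [ 0.4096 -0.0901  0.05  ] cutter [-0.1414 -0.0303]
notch [ 0.4118 -0.0891  0.055 ] cutter [-0.1394 -0.0291]
```

View pics/w2c.png

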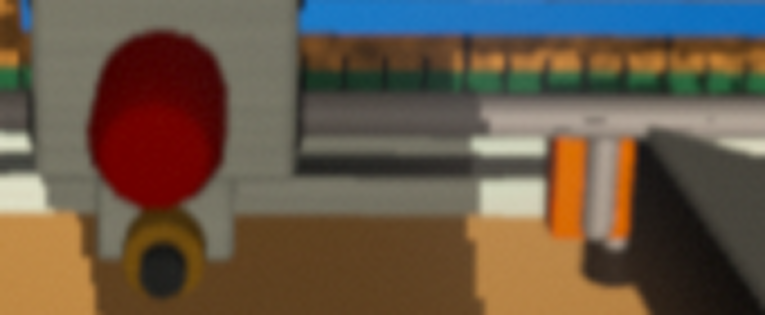

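```bash
python3 -m pendant '[[[-18,8,-10],[0,0,0]],[[-36,15.5,-30],[0,0,0]],[[-36,15.5,-65],[0,0,0]],[[-36,15.5,-100],[0,0,0]],[[-36,15.5,-137],[0,0,0]]]' 1
python3 -m pendant '[[[0,0,0],[0,0,0]],[[0,0,0],[0,0,0]],[[0,0,0],[0,0,0]],[[0,0,0],[0,0,0]],[[0,0,0],[0,0,0]]]' 0 40
python3 -m pendant '[[[0,0,0],[0,0,0]],[[0,0,0],[0,0,0]],[[0,0,0],[0,0,0]],[[0,0,0],[0,0,0]],[[0,0,0],[0,0,0]]]'
```

```text
t: 14.3
eef_pos: [0.4587, 0.008, 0.1242]
orientation: [0.48, 0.519, 0.48, -0.519]
ft_force: [1.0, -1.5, -0.5]
gripper_width: 0.0938
t: 14.8
eef_pos: [0.4587, 0.0081, 0.1265]
orientation: [0.481, 0.519, 0.48, -0.518]
ft_force: [-0.1, -0.4, 1.2]
gripper_width: 0.0575
t: 15.3
eef_pos: [0.458, 0.0083, 0.1255]
orientation: [0.481, 0.519, 0.481, -0.519]
ft_force: [-0.8, 0.2, 1.2]
gripper_width: 0.0245
```

```bash
python3 -m pendant '[[[-1.3,-16,0],[0,0,0]],[[-2.5,-32,0],[0,0,0]],[[-3.8,-48,0],[0,0,0]],[[-5.1,-64,0],[0,0,0]],[[-6.4,-80,0],[0,0,0]]]'
for i in 1 2 3; do python3 -m pendant '[[[0,-1,0],[0,0,0]],[[-0.1,-2,0],[0,0,0]],[[-0.2,-3,0],[0,0,0]],[[-0.3,-4,0],[0,0,0]],[[-0.3,-4,0],[0,0,0]]]'; done
```

```text
t: 15.8
eef_pos: [0.4514, -0.0721, 0.1254]
orientation: [-0.481, -0.519, -0.481, 0.519]
ft_force: [-1.2, 1.3, 1.5]
gripper_width: 0.0243
t: 16.3
eef_pos: [0.4512, -0.0751, 0.1254]
orientation: [-0.481, -0.518, -0.481, 0.518]
ft_force: [-4.0, 0.4, 4.6]
gripper_width: 0.0243
t: 16.8
eef_pos: [0.4509, -0.0791, 0.1254]
orientation: [-0.481, -0.518, -0.481, 0.518]
ft_force: [-4.5, 0.3, 5.2]
gripper_width: 0.0243
t: 17.3
eef_pos: [0.4506, -0.083, 0.1254]
orientation: [-0.481, -0.518, -0.481, 0.518]
ft_force: [-4.2, -0.4, 5.9]
gripper_width: 0.0243
```

```bash
for i in 1 2 3 4 5 6; do python3 -m pendant '[[[0,-0.5,0],[0,0,0]],[[-0.1,-1,0],[0,0,0]],[[-0.1,-1.5,0],[0,0,0]],[[-0.16,-2,0],[0,0,0]],[[-0.16,-2,0],[0,0,0]]]' | egrep "pos|force"; done
```

```text
eef_pos: [0.4505, -0.085, 0.1255]
ft_force: [-3.9, 0.6, 6.1]
eef_pos: [0.4503, -0.087, 0.1254]
ft_force: [-3.5, 0.6, 6.2]
eef_pos: [0.4502, -0.0884, 0.1254]
ft_force: [-3.8, 5.1, 7.0]
eef_pos: [0.4501, -0.0896, 0.1254]
ft_force: [-4.7, 9.8, 7.0]
eef_pos: [0.4499, -0.0923, 0.1254]
ft_force: [-3.9, 4.3, 6.6]
eef_pos: [0.4497, -0.095, 0.1254]
ft_force: [-5.0, -0.3, 6.4]
```

```bash
for i in 1 2 3 4 5 6; do python3 -m pendant '[[[0,-0.3,0],[0,0,0]],[[0,-0.6,0],[0,0,0]],[[-0.1,-1,0],[0,0,0]],[[-0.1,-1,0],[0,0,0]],[[-0.1,-1,0],[0,0,0]]]' | egrep "pos|force"; done
```

```text
eef_pos: [0.4495, -0.0962, 0.1254]
ft_force: [-5.2, -2.0, 5.9]
eef_pos: [0.4495, -0.0976, 0.1255]
ft_force: [-4.6, -4.1, 5.1]
eef_pos: [0.4493, -0.0988, 0.1254]
ft_force: [-3.3, -4.8, 4.7]
eef_pos: [0.4493, -0.0994, 0.1254]
ft_force: [-4.8, -3.5, 4.8]
eef_pos: [0.4493, -0.0999, 0.1255]
ft_force: [-3.9, 1.0, 5.7]
eef_pos: [0.4492, -0.1003, 0.1254]
ft_force: [-3.2, 4.2, 6.4]
```

```bash
for i in 1 2 3; do python3 -m pendant '[[[0,0.2,0],[0,0,0]],[[0,0.4,0],[0,0,0]],[[0,0.5,0],[0,0,0]],[[0,0.5,0],[0,0,0]],[[0,0.5,0],[0,0,0]]]' | egrep "pos|force|^t"; done; python3 - <<'E'
from h import *
f=save("side","e.png");g=save("scene","f.png")
cv2.imwrite("pics/ef.png",np.vstack([cv2.resize(x,(780,300),interpolation=cv2.INTER_CUBIC) for x in (f[200:285,210:431,::-1],g[175:251,170:368,::-1])]))
E
```

```text
t: 23.8
eef_pos: [0.4492, -0.1002, 0.1254]
ft_force: [-3.5, 1.8, 5.5]
t: 24.3
eef_pos: [0.4492, -0.1001, 0.1255]
ft_force: [-3.2, 2.3, 5.2]
t: 24.8
eef_pos: [0.4492, -0.1, 0.1255]
ft_force: [-3.0, 2.0, 5.5]
```

View pics/ef.png

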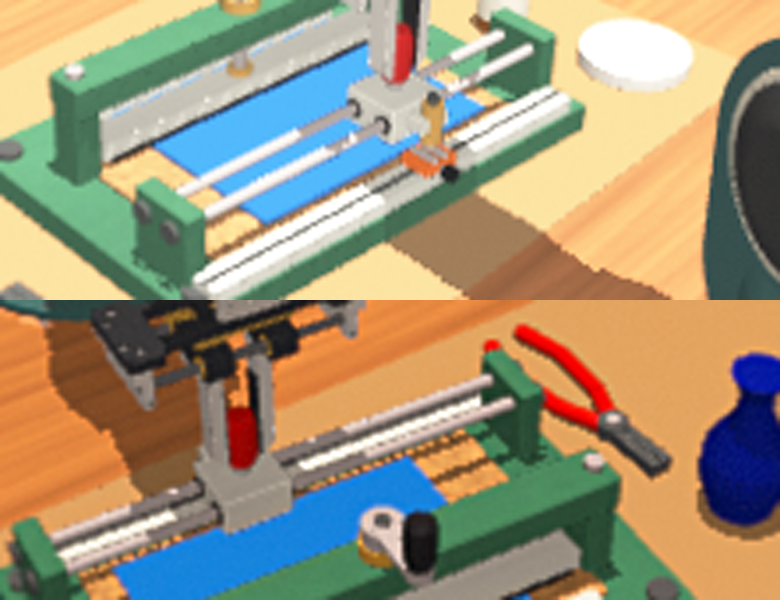

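```bash
for i in 1 2; do python3 -m pendant '[[[0,0.2,0],[0,0,0]],[[0,0.4,0],[0,0,0]],[[0,0.5,0],[0,0,0]],[[0,0.5,0],[0,0,0]],[[0,0.5,0],[0,0,0]]]' | egrep "pos|force|^t"; done;  python3 -c "
from cell import bot
for i in range(4):
  bot.grab_frame('side');s=bot.get_state();print(s['eef_pos'].round(5) if hasattr(s['eef_pos'],'round') else s['eef_pos'],s['ft_force'],s['gripper_width'])"
```

```text
t: 25.4
eef_pos: [0.4492, -0.0998, 0.1255]
ft_force: [-2.4, -0.9, 4.0]
t: 25.9
eef_pos: [0.4492, -0.0995, 0.1255]
ft_force: [-1.0, -3.9, 3.5]
[ 0.44924 -0.09943  0.12545] [-1.33107606 -4.49106494  3.35814728] 0.02420511431590271
[ 0.44922 -0.09943  0.12545] [-1.01906685 -5.60389478  2.33053607] 0.024274405714755455
[ 0.44922 -0.0994   0.12544] [-1.03891664 -4.28539308  3.33792914] 0.02441197810879396
[ 0.44921 -0.09939  0.12543] [-0.48445597 -5.14201557  2.58931116] 0.02435871089942824
```

```bash
python3 -m pendant '[[[0,-0.3,0],[0,0,0]],[[0,-0.6,0],[0,0,0]],[[0,-0.7,0],[0,0,0]],[[0,-0.7,0],[0,0,0]],[[0,-0.7,0],[0,0,0]]]'; python3 -c "
from cell import bot
import numpy as np
for i in range(4):
  bot.grab_frame('side');s=bot.get_state();print(s['t'],np.round(s['eef_pos'],5),np.round(s['ft_force'],1),s['gripper_width'])"
```

```text
t: 26.6
eef_pos: [0.4492, -0.0997, 0.1254]
orientation: [0.481, 0.519, 0.481, -0.519]
ft_force: [-1.5, 0.3, 4.5]
gripper_width: 0.0244
26.65 [ 0.4492  -0.09974  0.12544] [-2.   1.1  4.8] 0.024299649577374988
26.7 [ 0.44922 -0.09976  0.12546] [-1.2  1.1  4. ] 0.024315807512154217
26.75 [ 0.44918 -0.09979  0.12544] [-1.2  0.9  5.4] 0.02432292327559391
26.8 [ 0.4492  -0.09978  0.12544] [-2.   1.7  5.1] 0.024309188939377696
```

The carriage is at rest with almost no force along the rods, between the pulls felt on either side of the notch. I'm handing in while still holding the knob.

```bash
python3 -c "
from cell import bot;print(bot.sign_off())"
```

```text
the job is handed in; nothing more can be done
None
```

The hold-down bar is screwed fully down, the carriage is in the index notch, and I handed the job in still gripping the red knob, after about 27 s of the 64 s allowed.

- **Crank:** I wound it clockwise about 2.2 turns. It then stopped dead against about 20 N, within 2 mm of where the stop should be. Pictures after release show the crank arm on the far side (cutter +x) and the bar lowered. I judged the tightness from the stop and the pictures, because the bar's travel could not be read directly.
- **Carriage:** I slid it about 108 mm towards −y. Along the rods I felt about 10 N climbing the first ridge, then a pull of about 5 N into the notch, then resistance on the far side. I settled it where the force was about 1 N, at world y ≈ −0.0998 with 40 N grip. The side view shows the ball over the orange block.
- **Disagreement:** the camera estimates of the notch differed from what I felt. The fit to the two fixed cameras was about 1 mm off, and the wrist picture, with a finger partly hiding the block, suggested 3–5 mm further along. I trusted the contact forces.
- **Other items:** the sheet looked unmoved in the pictures. I never touched the pliers, vase, oil bottle or lid. The highest wrist force I read was about 21 N.

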